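Sort the green jade blanks into their trays

ROBOT

A 6-joint arm with a two-finger parallel gripper is mounted at the origin on the work surface. World frame = base frame: x ahead of the robot, y to its left, z up, the work surface at z = 0. Lengths are in m, angles in rad, forces in N, time in s.
With the tool pointing down it reaches from about 0.3 to 0.875 m from the base axis. Payload 6.4 kg.
Tool frame: the origin (TCP) lies midway between the tips of the shut fingers; the grasp point (between the pads) lies 19 mm behind it; z points along the fingers, x is the direction in which the jaws open and shut, and the axes are right-handed (so a half turn about z gives the same grasp; the last joint's range is limited). The gripper opens to 88 mm and grips with 3 to 60 N. Pads are 18 mm wide; open, the fingers measure 123 mm over their backs; the gripper's body (75 mm by 187 mm) begins 45 mm behind the grasp point.
Start: joints at [-1.354, 0.181, 1.607, -0, 1.354, -0.206], TCP at [0.236, -0.524, 0.239] pointing down, gripper open.
Joint ranges: [-2.99, 2.99], [-0.89, 2.07], [0.3, 2.58], [-1.14, 4.28], [0, 2.63], [-3.12, 3.12]. Speed limits (rad/s): [2.57, 2.57, 3.01, 3.14, 3.14, 3.14].

INTERFACE

Orientations are given as a rotation vector (axis times angle).
In Python, from cell import robot gives the robot as it stands.
- The arm moves only by the tool play_rows, never from a script. Its argument "commands" is a list of rows, each a list of 3 entries, a list of its own where there are three numbers: the shift along the tool's x, y, z scaled (see below), then the turn, a rotation vector about the tool's x, y, z scaled (see below), then the opening, from -1 (shut) to 1 (fully open). A call has 1 to 12 rows; each row shifts and turns the pose as measured when the row begins, along the tool's axes as they then stand; what a row does not reach is not made up. The controller multiplies each number of a shift by 150 mm and each number of a turn by 0.08 rad. A row lasts 1/12 s, in which the tool goes at most 41.7 mm and 7.16 degrees, less where a joint would pass 70% of its speed; a pose out of reach is approached as far as the arm can. A call with a number of a shift or a turn outside -1 to 1 is refused whole. A call with a gripper value outside its range is refused whole. The fingers move at their own pace and stop on an object; "newtons" is the grip in N (left out, the last holds). Time passes only in rows, so rows that do not move let the fingers close. It gives the time, the measured TCP pose, the force and the opening at its end, in the units of the state.
- robot.observe(): the state, without advancing time (a new reading comes with each control period).
- robot.capture(name): name is "scene" or "top" or "wrist"; returns the picture (480x640x3 uint8, red, green, blue); there is no depth.
- robot.camera_model(name): a dict with "vertical_fov" (degrees; the focal length in pixels is half the picture's height over the tangent of half this angle, whatever the lens; pixels are square), "cx", "cy" (the principal point, pixels), "D" ([k1, k2, p1, p2, k3] as OpenCV has them; the pictures are not rectified), "R" (3x3) and "t" (3): a world point X has camera coordinates R X + t. Camera axes: x right, y down, z forward; pixel columns grow to the right and rows downward; lengths in m; the calibration is good to about 2 mm. A picture is of the moment at which its call begins: read the wrist's pose just before it. camera_model takes no time and is no camera call; for the wrist camera it gives the pose at the moment of the call.
- robot.sign_off(): hands the job in, once; it reports no verdict.
The state is a dict: "time": time; "qpos": joint angles; "joint_vel": joint speeds; "tau": joint torques, N m; "tcp_pos": TCP position; "tool_rot": TCP orientation; "force": force on the tool from outside, world axes, zero at the start; "moment": the same for the moment, N m; "width": finger opening in m.
Only numpy, scipy, OpenCV 4.12 (cv2) and the standard library are available. Lean on these libraries where they do the work, as an engineer would, in place of code of your own. Each camera call takes 0.05 s, during which the arm holds its last target.

TASK

Sort the four green jade blanks on the carving bench for the next job: lay the thick disc in the round tray, the tall square block upright in the square tray, lay the bar lengthwise in the long tray, and slip the ring over the post of the ring stand. Set each one down inside its place so that it rests flat on the bottom, never letting it fall from a height, and leave the amber disc and the white block where they are.

Things in the scene. Friction and masses are not known exactly. Their poses are not given: they have to be found in the camera images.
- jade_disc: Green jade disc (a solid flat cylinder), 46 mm diameter, 24 mm thick, lying flat. Origin: centre of its underside; z up. All stones are rigid and stand flat on the bench at the start; masses 55 to 210 g. Stones and trays lie mixed on the bench, 0.11 m or more from centre to centre. 
- jade_block: Green jade square block, 34 x 34 mm, 48 mm tall, standing. Origin: centre of its underside; x and y square to its sides, z up.
- jade_bar: Green jade bar, 72 mm long (its x), 28 mm wide (its y), 24 mm high. Origin: centre of its underside; z up.
- jade_ring: Green jade ring (a short tube with an upright hole), 44 mm outside diameter, 28 mm hole, 26 mm tall. Origin: centre of its underside, on the hole's axis; z up.
- amber_disc: Orange-brown amber disc, same size as the jade disc (46 mm diameter, 24 mm thick). Loose; to be left where it is. Origin: centre of its underside.
- white_block: White marble block, same size as the jade block (34 x 34 x 48 mm tall). Loose; to be left where it is. Origin: centre of its underside.
- tray_round: Round shallow tray, dark wooden rim and cork floor, fixed to the bench: 78 mm outside, 70 mm inside diameter, floor 4 mm and rim top 7 mm above the bench. Origin: centre of its underside, on the bench; z up.
- tray_square: Square shallow tray, dark wooden rim and cork floor, fixed: 58 x 58 mm inside, 66 x 66 mm outside, floor 4 mm and rim top 7 mm above the bench. Origin: centre of its underside; x and y square to its sides.
- tray_long: Oblong shallow tray, dark wooden rim and cork floor, fixed: inside 96 mm long (its x) by 52 mm wide (its y), outside 104 x 60 mm, floor 4 mm and rim top 7 mm above the bench. Origin: centre of its underside.
- ring_stand: Ring stand, fixed: flat dark wooden disc, 70 mm diameter and 4 mm thick, with an upright brass post at its centre, 9 mm diameter, its top 25 mm above the bench. Origin: centre of its underside, on the post's axis.
Things that resemble listed ones, but are neither listed nor needed, are in the scene too. Leave any blue, turquoise or yellow look-alike of the tray_round alone.

How it is judged:
By the outcome, as a careful person would: the job done as asked, in the order asked, and still so for the second after the job is handed in, with the robot touching nothing.
It also fails if it takes over 96 s, if anything falls off the work surface, if the arm or the gripper's body presses on something with over 40 N, if the wrist force passes 120 N, or if a joint passes its speed limit or range.

## Working session

There is one attempt and no reset: what is moved stays moved. The work goes in short steps, Python scripts to look and compute and a tool call to move; the robot and the scene stay as the last step left them, time stands still between calls to the robot, and variables do not carry over. Pictures are saved under pics/ and viewed, and the job is handed in when it is done.

Besides the shell and the picture viewer there is one more tool, called after "Call:" as name([rows], argument=value, ...), one row to a line, values as JSON. play_rows: Moves the arm, as the interface text tells. Shifts and turns lie within -1 to 1; 1 stands for 150 mm of shift or 0.08 rad of turn. Its arguments: {"type":"object","properties":{"commands":{"type":"array","items":{"type":"array"}},"newtons":{"type":"number"}},"required":["commands"]}

```bash
ls; mkdir -p pics
python3 - <<'E'
from cell import robot
import cv2
for n in("scene","top"):
    im=robot.capture(n); cv2.imwrite(f"pics/{n}0.png",im[:,:,::-1])
    print(n,robot.camera_model(n))
print(robot.observe())
E
```

```text
pics
scene {'vertical_fov': 51.9388652831056, 'cx': 326.4777492788445, 'cy': 243.30153247824705, 'D': array([0.0323608, 0.       , 0.       , 0.       , 0.       ]), 'R': array([[ 0.58717982,  0.8093173 , -0.01501233],
       [ 0.6226742 , -0.46346028, -0.63046126],
       [-0.51720083,  0.36084634, -0.77607553]]), 't': array([-0.38753846, -0.32494491,  1.32541956])}
top {'vertical_fov': 56.589211840776265, 'cx': 320.4034306695, 'cy': 232.46507891667042, 'D': array([0.01795275, 0.        , 0.        , 0.        , 0.        ]), 'R': array([[-0.01270241, -0.99988175, -0.00866781],
       [-0.9946182 ,  0.01352602, -0.10272142],
       [ 0.10282652,  0.00731635, -0.9946724 ]]), 't': array([0.06801129, 0.56569219, 1.03346307])}
{'time': 0.1, 'qpos': array([-1.35430126e+00,  1.81478640e-01,  1.60784402e+00,  3.81721465e-05,
        1.35384081e+00, -2.06263136e-01]), 'joint_vel': array([-0.00023346, -0.00239592, -0.00311841,  0.00035253, -0.00050276,
        0.00054427]), 'tau': array([ 5.04415402e-04, -4.34819663e+01, -3.42698908e+01,  7.02757970e-02,
        3.39485973e-02, -3.37974291e-05]), 'tcp_pos': array([ 0.23585378, -0.52389374,  0.23792449]), 'tool_rot': array([-2.63711745e+00,  1.70531660e+00,  1.71184520e-03]), 'force': array([ 0.2142289 , -0.30808354,  0.19159432]), 'moment': array([-0.00252865,  0.03032552, -0.01008208]), 'width': 0.08830459349743375}
```

View pics/scene0.png

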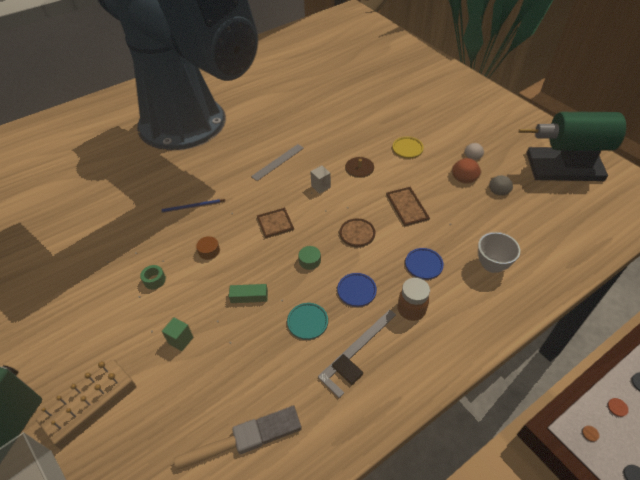

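View pics/top0.png

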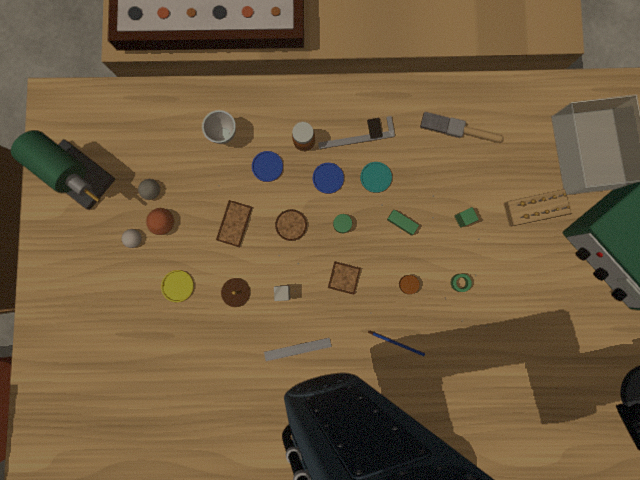

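Top view: jade disc (343,223), bar (404,222), block (468,217), ring (462,283); round tray cork (291,225), square tray (345,278), long tray (235,224), stand (236,292). Candidates to be confused: amber disc (410,284), white block (282,293), blue (268,166)/(329,178), turquoise (376,177), yellow (178,286) look-alikes. Close crops next.

Run:
```python
import cv2
im=cv2.imread("pics/top0.png")
cs={"a":(205,190,315,310),"b":(315,190,425,310),"c":(380,190,490,310)}
for k,(x0,y0,x1,y1) in cs.items():
    c=cv2.resize(im[y0:y1,x0:x1],None,fx=5,fy=5,interpolation=cv2.INTER_CUBIC)
    for x in range(x0,x1,10): cv2.putText(c,str(x),((x-x0)*5,8),0,.3,(255,255,255),1); cv2.line(c,((x-x0)*5,10),((x-x0)*5,16),(255,255,255),1)
    for y in range(y0,y1,10): cv2.putText(c,str(y),(0,(y-y0)*5+4),0,.3,(255,255,255),1)
    cv2.imwrite(f"pics/crop_{k}.png",c)
```

```text
(no output)
```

View pics/crop_a.png

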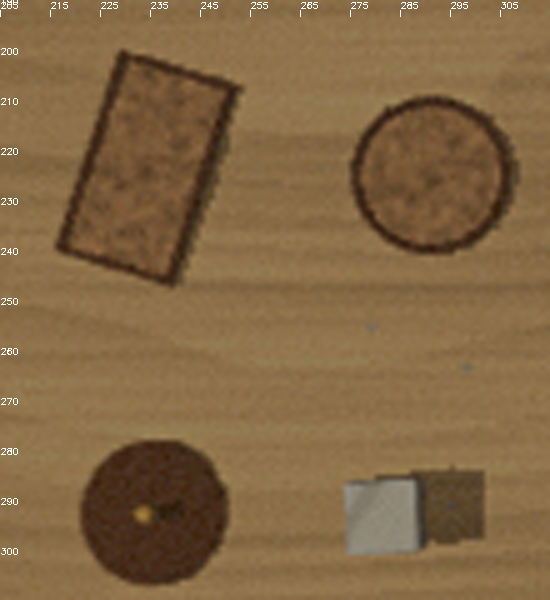

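View pics/crop_b.png

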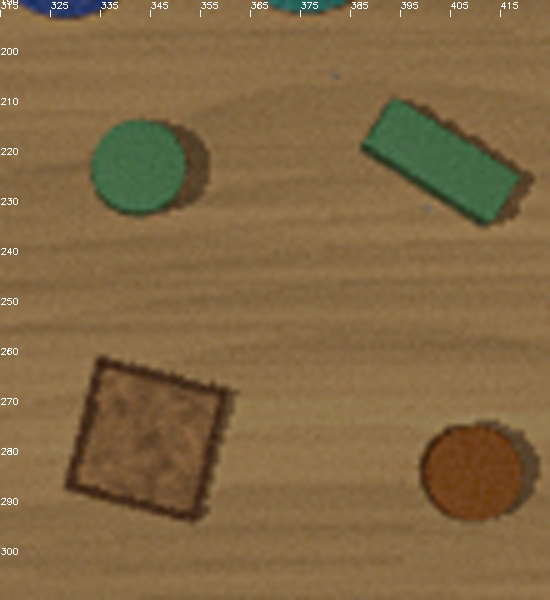

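View pics/crop_c.png

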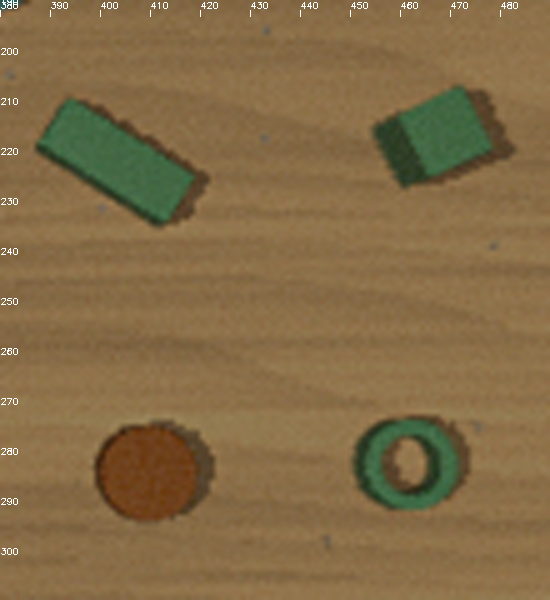

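```bash
cat > h.py <<'E'
import numpy as np, cv2
from cell import robot
def proj(name,uv,z,cm=None):
    m=cm or robot.camera_model(name); f=240/np.tan(np.radians(m["vertical_fov"]/2))
    K=np.array([[f,0,m["cx"]],[0,f,m["cy"]],[0,0,1.]])
    n=cv2.undistortPoints(np.array(uv,float).reshape(-1,1,2),K,m["D"]).reshape(-1,2)
    R=m["R"];C=-R.T@m["t"]
    d=np.c_[n,np.ones(len(n))]@R
    s=(z-C[2])/d[:,2]
    return C[:2]+d[:,:2]*s[:,None]
E
python3 - <<'E'
from h import *
def c(o,pts): return (np.array(pts)+.5)/5-.5+np.array(o)
A=(205,190);B=(315,190);Cc=(380,190)
for n,o,z,p in [("long",A,.007,[(122,52),(240,88),(175,285),(57,249)]),("sq",B,.007,[(100,357),(231,391),(197,521),(66,487)]),
 ("bar",Cc,.024,[(72,98),(196,178),(162,222),(40,144)]),("block",Cc,.048,[(400,115),(461,86),(493,150),(430,178)])]:
    w=proj("top",c(o,p),z); e=np.roll(w,-1,0)-w
    print(n,w.mean(0).round(4),"len",np.linalg.norm(e,axis=1).round(4),"ang",(np.degrees(np.arctan2(e[:,1],e[:,0]))%90).round(1),(np.degrees(np.arctan2(e[:,1],e[:,0]))%180).round(0))
for n,o,z,p in [("round",A,.007,[(351,174),(513,174),(431,95),(431,254)]),("stand",A,.004,[(80,511),(228,511),(154,438),(154,585)]),
 ("post",A,.025,[(143,514)]),("disc",B,.024,[(91,167),(187,167),(139,119),(139,216)]),("ring",Cc,.026,[(364,463),(461,463),(412,417),(412,508)])]:
    w=proj("top",c(o,p),z); print(n,w.mean(0).round(4),(np.linalg.norm(w[1]-w[0]).round(4),np.linalg.norm(w[3]-w[2]).round(4)) if len(w)>1 else "")
w=proj("top",c(Cc,[(98,472),(148,420),(148,521)]),.024);print("amber",w.round(4))
w=proj("top",c(A,[(382,518)]),.048);print("white",w.round(4))
E
```

```text
long [0.5944 0.2707] len [0.0609 0.1013 0.0604 0.1015] ang [72.2 72.  72.3 72.3] [ 72. 162.  72. 162.]
sq [0.4594 0.0046] len [0.0652 0.0644 0.0648 0.0645] ang [74.7 74.1 74.8 74.4] [ 75. 164.  75. 164.]
bar [ 0.5904 -0.1379] len [0.0703 0.0269 0.0688 0.0273] ang [55.7 51.  56.1 54.1] [ 56. 141.  56. 144.]
block [ 0.5985 -0.2872] len [0.0319 0.0333 0.0325 0.0324] ang [24.6 23.8 23.2 22.9] [115.  24. 113.  23.]
round [0.5896 0.1325] (np.float64(0.0791), np.float64(0.0782))
stand [0.4282 0.2674] (np.float64(0.0714), np.float64(0.0702))
post [0.4274 0.2684] 
disc [0.5891 0.0075] (np.float64(0.0461), np.float64(0.0469))
ring [ 0.4448 -0.2712] (np.float64(0.0454), np.float64(0.0426))
amber [[ 0.4422 -0.124 ]
 [ 0.4663 -0.1484]
 [ 0.419  -0.1468]]
white [[0.4248 0.1533]]
```

```bash
cat >> h.py <<'E'
from scipy.spatial.transform import Rotation as Ro
def plan(p,phi,n=None):
    s=robot.observe(); R=Ro.from_rotvec(s["tool_rot"])
    a=np.radians(phi); T=Ro.from_matrix(np.array([[np.cos(a),np.sin(a),0],[np.sin(a),-np.cos(a),0],[0,0,-1]]))
    d=R.inv().apply(np.array(p)-s["tcp_pos"]); d2=T.inv().apply(np.array(p)-s["tcp_pos"]); r=(R.inv()*T).as_rotvec()
    print("t",round(s["time"],2),"pos",s["tcp_pos"].round(4),"F",s["force"].round(1),"w",round(s["width"],4),"phi",np.degrees(np.arctan2(*R.as_matrix()[1::-1,0])).round(1))
    print("shift units",(d/.15).round(3),"after turning",(d2/.15).round(3),"turn units",(r/.08).round(2),"min rows",np.ceil(np.linalg.norm(d)/.0417),np.ceil(np.degrees(np.linalg.norm(r))/7.16))
E
python3 -c "
from h import *
plan([.589,.0075,.15],-66)"
```

```text
t 0.1 pos [ 0.2359 -0.5239  0.2379] F [ 0.2 -0.3  0.2] w 0.0883 phi -65.8
shift units [-2.264 -3.6    0.591] after turning [-2.279 -3.592  0.586] turn units [-0.    0.02  0.05] min rows 16.0 1.0
```

Call:
play_rows([
  [[-0.11,-0.18,0.02],[0,0,0],1],
  [[-0.11,-0.18,0.02],[0,0,0],1],
  [[-0.11,-0.18,0.02],[0,0,0],1],
  [[-0.11,-0.18,0.02],[0,0,0],1],
  [[-0.11,-0.18,0.02],[0,0,0],1],
  [[-0.11,-0.18,0.02],[0,0,0],1],
  [[-0.11,-0.18,0.02],[0,0,0],1],
  [[-0.11,-0.18,0.02],[0,0,0],1],
  [[-0.11,-0.18,0.02],[0,0,0],1],
  [[-0.11,-0.18,0.02],[0,0,0],1],
  [[-0.11,-0.18,0.02],[0,0,0],1],
  [[-0.11,-0.18,0.02],[0,0,0],1],
])

```text
time: 1.1
tcp_pos: [0.4537, -0.2002, 0.1965]
tool_rot: [-2.626, 1.721, 0.01]
force: [0.6, -0.3, 1.0]
width: 0.0877
```

```bash
python3 -c "
from h import *
plan([.589,.0075,.15],-66)"
```

```text
t 1.1 pos [ 0.4537 -0.2002  0.1965] F [ 0.6 -0.3  1. ] w 0.0877 phi -66.5
shift units [-0.908 -1.38   0.313] after turning [-0.898 -1.387  0.31 ] turn units [ 0.03  0.08 -0.1 ] min rows 7.0 1.0
```

Call:
play_rows([
  [[-0.1,-0.15,0.03],[0,0,0],1],
  [[-0.1,-0.15,0.03],[0,0,0],1],
  [[-0.1,-0.15,0.03],[0,0,0],1],
  [[-0.1,-0.15,0.03],[0,0,0],1],
  [[-0.1,-0.15,0.03],[0,0,0],1],
  [[-0.1,-0.15,0.03],[0,0,0],1],
  [[-0.1,-0.15,0.03],[0,0,0],1],
  [[-0.1,-0.15,0.03],[0,0,0],1],
  [[-0.06,-0.1,0.03],[0,0,0],1],
  [[0,0,0],[0,0,-0.1],1],
])

```text
time: 1.93
tcp_pos: [0.5847, 0.0142, 0.1503]
tool_rot: [-2.639, 1.702, 0.021]
force: [-0.8, 0.8, 0.5]
width: 0.088
```

```bash
python3 -c "
from h import *
plan([.589,.0075,.15],-66)
m=robot.camera_model('wrist');im=robot.capture('wrist');cv2.imwrite('pics/w1.png',im[:,:,::-1]);np.save('w1.npy',m,allow_pickle=True)
"
```

```text
t 1.93 pos [0.5847 0.0142 0.1503] F [-0.8  0.8  0.5] w 0.088 phi -65.6
shift units [ 0.052 -0.008  0.001] after turning [ 0.052 -0.008  0.002] turn units [0.08 0.15 0.08] min rows 1.0 1.0
```

View pics/w1.png

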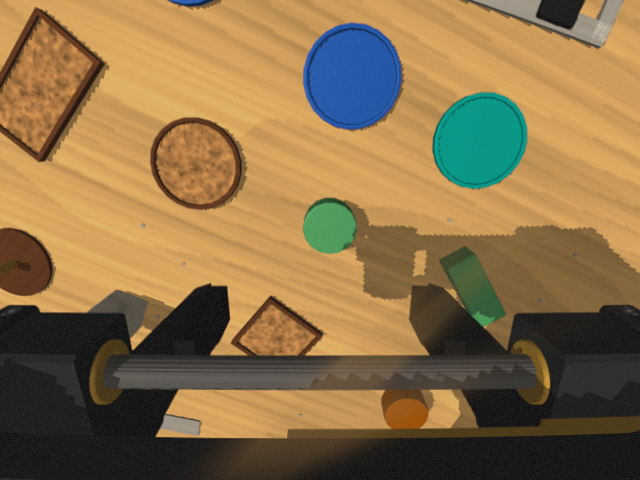

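Wrist picture: jade disc top centred about (330,225), round cork tray (197,163), square tray (277,331), fingers either side below. Checking against the top camera.

```bash
python3 -c "
from h import *
m=robot.camera_model('wrist')
print(proj('wrist',[(329.5,225),(303,225),(356,225)],.024).round(4),proj('wrist',[(197,163.5),(150,163),(244,163)],.007).round(4))
print(proj('wrist',[(37,9),(105,65),(41,162)],.007).round(4))
plan([.589,.0075,.08],-66)
"
```

```text
[[ 0.5904  0.0079]
 [ 0.5811  0.028 ]
 [ 0.5996 -0.0123]] [[0.5885 0.1307]
 [0.5722 0.1679]
 [0.6054 0.0942]]
[[0.6491 0.283 ]
 [0.6315 0.2229]
 [0.5336 0.2568]]
t 1.98 pos [0.584  0.0131 0.1505] F [-0.3 -0.  -0.1] w 0.0881 phi -65.6
shift units [ 0.053 -0.018  0.469] after turning [ 0.048 -0.015  0.47 ] turn units [0.09 0.14 0.09] min rows 2.0 1.0
```

Call:
play_rows([
  [[0.05,-0.02,0.15],[0.09,0.14,0.09],1],
  [[0,0,0.2],[0,0,0],1],
  [[0,0,0.2],[0,0,0],1],
  [[0,0,0.1],[0,0,0],1],
  [[0,0,0],[0,0,0],1],
])

```text
time: 2.4
tcp_pos: [0.59, 0.0033, 0.0522]
tool_rot: [-2.635, 1.711, -0.009]
force: [-1.0, 0.2, 0.3]
width: 0.0882
```

```bash
python3 -c "
from h import *
plan([.5897,.0077,.005],-66)
"
```

```text
t 2.4 pos [0.59   0.0033 0.0522] F [-1.   0.2  0.3] w 0.0882 phi -66.0
shift units [-0.029 -0.009  0.314] after turning [-0.027 -0.01   0.314] turn units [-0.04 -0.06  0.  ] min rows 2.0 1.0
```

Call:
play_rows([
  [[-0.03,-0.01,0.1],[-0.04,-0.06,0],1],
  [[0,0,0.1],[0,0,0],1],
  [[0,0,0.08],[0,0,0],1],
  [[0,0,0.02],[0,0,0],1],
  [[0,0,0],[0,0,0],1],
])

```text
time: 2.82
tcp_pos: [0.5894, 0.0034, 0.0088]
tool_rot: [2.631, -1.715, 0.001]
force: [0.3, -0.2, 0.8]
width: 0.0883
```

```bash
python3 -c "
from h import *
plan([.5897,.0077,.005],-66)
"
```

```text
t 2.82 pos [0.5894 0.0034 0.0088] F [ 0.3 -0.2  0.8] w 0.0883 phi -66.2
shift units [-0.025 -0.014  0.025] after turning [-0.025 -0.014  0.025] turn units [ 0.   -0.01 -0.04] min rows 1.0 1.0
```

Call:
play_rows([
  [[-0.03,-0.01,0.02],[0,0,0],1],
  [[0,0,0],[0,0,0],1],
])

```text
time: 2.98
tcp_pos: [0.5897, 0.0075, 0.0072]
tool_rot: [-2.631, 1.717, -0.004]
force: [0.2, -0.6, -0.5]
width: 0.0878
```

```bash
python3 -c "
from h import *
plan([.5897,.0077,.005],-66)
"
```

```text
t 2.98 pos [0.5897 0.0075 0.0072] F [ 0.2 -0.6 -0.5] w 0.0878 phi -66.3
shift units [-0.001 -0.     0.015] after turning [-0.001 -0.001  0.015] turn units [-0.02 -0.03 -0.06] min rows 1.0 1.0
```

Call:
play_rows([
  [[0,0,0.01],[0,0,0],-1],
  [[0,0,0],[0,0,0],-1],
  [[0,0,0],[0,0,0],-1],
  [[0,0,0],[0,0,0],-1],
  [[0,0,0],[0,0,0],-1],
  [[0,0,0],[0,0,0],-1],
  [[0,0,0],[0,0,0],-1],
  [[0,0,0],[0,0,0],-1],
], newtons=25)

```text
time: 3.65
tcp_pos: [0.592, 0.0077, 0.0088]
tool_rot: [-2.63, 1.714, -0.012]
force: [0.1, -0.0, 0.4]
width: 0.0448
```

```bash
python3 -c "
from h import *
plan([.589,.1315,.06],-66)
"
```

```text
t 3.65 pos [0.592  0.0077 0.0088] F [ 0.1 -0.   0.4] w 0.0448 phi -66.2
shift units [-0.761 -0.317 -0.343] after turning [-0.762 -0.317 -0.341] turn units [-0.07 -0.06 -0.04] min rows 4.0 1.0
```

Call:
play_rows([
  [[0,0,-0.1],[0,0,0],-1],
  [[0,0,-0.15],[-0.07,-0.06,-0.04],-1],
  [[0,0,-0.15],[0,0,0],-1],
  [[-0.1,-0.04,0],[0,0,0],-1],
  [[-0.15,-0.06,0],[0,0,0],-1],
  [[-0.15,-0.06,0],[0,0,0],-1],
  [[-0.15,-0.06,0],[0,0,0],-1],
  [[-0.15,-0.06,0],[0,0,0],-1],
  [[-0.06,-0.03,0],[0,0,0],-1],
  [[0,0,0],[0,0,0],-1],
])

```text
time: 4.48
tcp_pos: [0.5863, 0.1338, 0.0699]
tool_rot: [2.629, -1.716, -0.005]
force: [-0.4, 0.1, -1.4]
width: 0.0449
```

```bash
python3 -c "
from h import *
plan([.589,.1315,.03],-66)
m=robot.camera_model('wrist');im=robot.capture('wrist');cv2.imwrite('pics/w2.png',im[:,:,::-1])
"
```

```text
t 4.48 pos [0.5863 0.1338 0.0699] F [-0.4  0.1 -1.4] w 0.0449 phi -66.2
shift units [ 0.022 -0.011  0.266] after turning [ 0.021 -0.01   0.266] turn units [ 0.04  0.02 -0.05] min rows 1.0 1.0
```

View pics/w2.png

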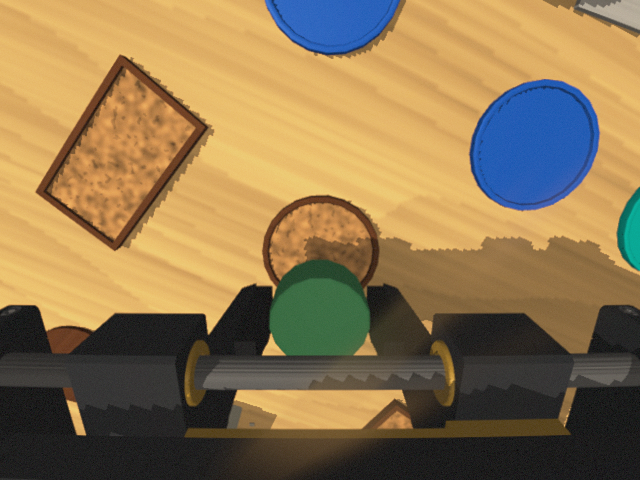

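The disc is held level at (320,308), with the round tray just behind it at (321,253). Descending.

Call:
play_rows([
  [[0.02,-0.01,0.1],[0.04,0.02,-0.05],-1],
  [[0,0,0.1],[0,0,0],-1],
  [[0,0,0.08],[0,0,0],-1],
  [[0,0,0.03],[0,0,0],-1],
])

```text
time: 4.87
tcp_pos: [0.5911, 0.1266, 0.0231]
tool_rot: [-2.633, 1.713, -0.006]
force: [0.1, -0.3, -1.0]
width: 0.0453
```

```bash
python3 -c "
from h import *
plan([.589,.1315,.012],-66)
"
```

```text
t 4.87 pos [0.5911 0.1266 0.0231] F [ 0.1 -0.3 -1. ] w 0.0453 phi -66.1
shift units [-0.036 -0.001  0.074] after turning [-0.036 -0.001  0.074] turn units [-0.03 -0.04 -0.02] min rows 1.0 1.0
```

Call:
play_rows([
  [[-0.036,0,0.02],[-0.03,-0.04,0],-1],
  [[0,0,0.02],[0,0,0],-1],
  [[0,0,0.01],[0,0,0],-1],
])

```text
time: 5.12
tcp_pos: [0.588, 0.1294, 0.0136]
tool_rot: [2.629, -1.716, -0.004]
force: [-0.3, 0.4, -1.5]
width: 0.0452
```

```bash
python3 -c "
from h import *
plan([.589,.1315,.012],-66)
"
```

```text
t 5.12 pos [0.588  0.1294 0.0136] F [-0.3  0.4 -1.5] w 0.0452 phi -66.2
shift units [-0.01  -0.012  0.011] after turning [-0.01  -0.012  0.011] turn units [ 0.04  0.02 -0.05] min rows 1.0 1.0
```

Small steps until contact shows in the force.

Call:
play_rows([
  [[-0.01,-0.01,0.01],[0,0,0],-1],
  [[0,0,0.01],[0,0,0],-1],
])

```text
time: 5.28
tcp_pos: [0.5891, 0.1307, 0.0127]
tool_rot: [2.628, -1.715, -0.004]
force: [-7.1, 1.8, 17.1]
width: 0.0451
```

```bash
python3 -c "
from h import *
plan([.589,.1315,.012],-66)
"
```

```text
t 5.28 pos [0.5891 0.1307 0.0127] F [-7.1  1.8 17.1] w 0.0451 phi -66.2
shift units [-0.005 -0.001  0.005] after turning [-0.005 -0.001  0.005] turn units [ 0.06  0.   -0.05] min rows 1.0 1.0
```

Call:
play_rows([
  [[0,0,-0.005],[0,0,0],0.5],
  [[0,0,0],[0,0,0],0.5],
  [[0,0,0],[0,0,0],0.5],
  [[0,0,-0.03],[0,0,0],0.5],
  [[0,0,-0.1],[0,0,0],0.8],
  [[0,0,-0.2],[0,0,0],1],
  [[0,0,-0.2],[0,0,0],1],
  [[0,0,-0.2],[0,0,0],1],
  [[0,0,-0.1],[0,0,0],1],
])

```text
time: 6.03
tcp_pos: [0.5878, 0.1313, 0.1414]
tool_rot: [2.626, -1.712, -0.011]
force: [1.6, 0.1, 0.4]
width: 0.0882
```

```bash
python3 -c "
from h import *
plan([.5985,-.2872,.14],-66.4)
m=robot.camera_model('wrist');im=robot.capture('wrist');cv2.imwrite('pics/w3.png',im[:,:,::-1])
"
```

```text
t 6.03 pos [0.5878 0.1313 0.1414] F [1.6 0.1 0.4] w 0.0882 phi -66.2
shift units [2.581 1.06  0.014] after turning [2.585 1.052 0.009] turn units [0.12 0.03 0.04] min rows 11.0 1.0
```

View pics/w3.png

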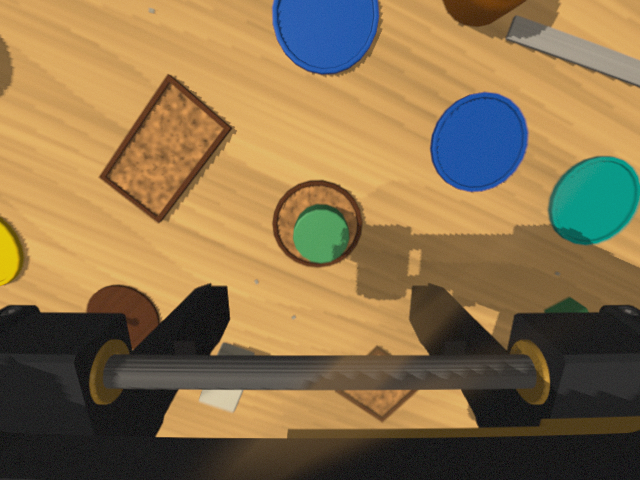

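Disc (321,235) sits near the lower rim (tray circle centre (318,223)). Measure it.

```bash
python3 -c "
from h import *
print(proj('wrist',[(321,235)],.028).round(4),proj('wrist',[(318,223)],.007).round(4))
im=robot.capture('wrist')
cv2.imwrite('pics/w3c.png',cv2.resize(im[170:280,260:380,::-1],None,fx=5,fy=5,interpolation=cv2.INTER_CUBIC))
im=robot.capture('top');cv2.imwrite('pics/t3c.png',cv2.resize(im[195:255,260:320,::-1],None,fx=8,fy=8,interpolation=cv2.INTER_CUBIC))
"
```

```text
[[0.5883 0.1291]] [[0.5914 0.1332]]
```

View pics/w3c.png

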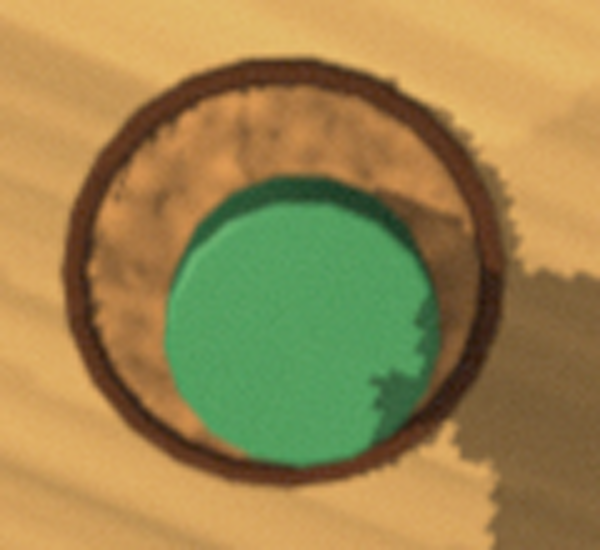

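View pics/t3c.png

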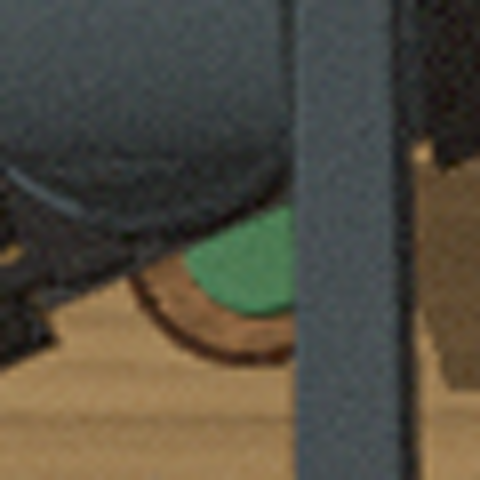

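The disc lies inside, about 5 mm off centre (12 mm clearance), level. On to the block.

Call:
play_rows([
  [[0.2,0.08,0],[0,0,0],1],
  [[0.2,0.08,0],[0,0,0],1],
  [[0.2,0.08,0],[0,0,0],1],
  [[0.2,0.08,0],[0,0,0],1],
  [[0.2,0.08,0],[0,0,0],1],
  [[0.2,0.08,0],[0,0,0],1],
  [[0.2,0.08,0],[0,0,0],1],
  [[0.2,0.08,0],[0,0,0],1],
  [[0.2,0.08,0],[0,0,0],1],
  [[0.2,0.08,0],[0,0,0],1],
  [[0.2,0.08,0],[0,0,0],1],
  [[0.15,0.06,0],[0,0,0],1],
])

```text
time: 7.18
tcp_pos: [0.5881, -0.2539, 0.1121]
tool_rot: [2.629, -1.694, -0.067]
force: [0.2, -0.1, -0.0]
width: 0.088
```

```bash
python3 -c "
from h import *
plan([.5985,-.2872,.14],-66.4)
"
```

```text
t 7.18 pos [ 0.5881 -0.2539  0.1121] F [ 0.2 -0.1 -0. ] w 0.088 phi -65.6
shift units [ 0.225  0.035 -0.192] after turning [ 0.231  0.025 -0.186] turn units [0.43 0.36 0.17] min rows 2.0 1.0
```

Call:
play_rows([
  [[0.1,0.01,-0.1],[0.43,0.36,0.1],1],
  [[0.13,0.01,-0.1],[0,0,0],1],
  [[0,0,0],[0,0,0],1],
])

```text
time: 7.43
tcp_pos: [0.5969, -0.2918, 0.136]
tool_rot: [-2.626, 1.721, 0.007]
force: [0.1, -0.7, 1.4]
width: 0.088
```

```bash
python3 -c "
from h import *
plan([.5985,-.2872,.14],-66.4)
im=robot.capture('wrist');cv2.imwrite('pics/w4.png',im[:,:,::-1])
"
```

```text
t 7.43 pos [ 0.5969 -0.2918  0.136 ] F [ 0.1 -0.7  1.4] w 0.088 phi -66.5
shift units [-0.024 -0.022 -0.027] after turning [-0.024 -0.022 -0.027] turn units [ 0.01  0.06 -0.01] min rows 1.0 1.0
```

View pics/w4.png

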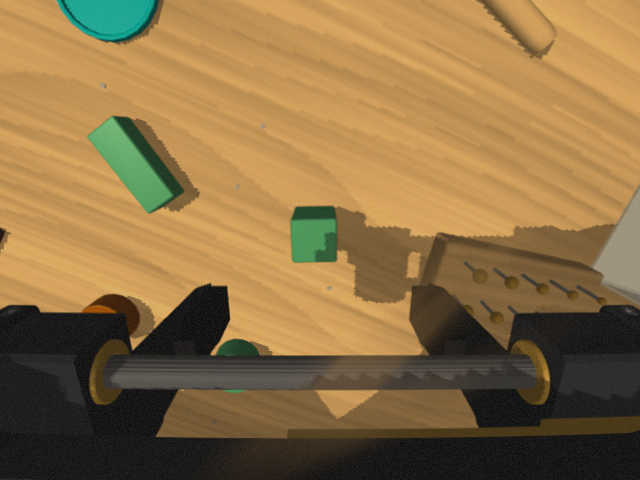

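Block top face spans (291..338, 219..263), square with the jaws; peg rack's edge at (435,250) is about 100 mm off.

```bash
python3 -c "
from h import *
print(proj('wrist',[(314.5,241)],.048).round(4),proj('wrist',[(436,240),(421,285)],.02).round(4))
w=proj('wrist',[(292,220),(337,219),(337,262),(292,262)],.048);e=np.roll(w,-1,0)-w;print(w.mean(0),np.linalg.norm(e,axis=1),np.degrees(np.arctan2(e[:,1],e[:,0])))
w=proj('wrist',[(88,137),(123,117),(183,188),(150,212)],.024);e=np.roll(w,-1,0)-w;print('bar',w.mean(0),np.linalg.norm(e,axis=1),np.degrees(np.arctan2(e[:,1],e[:,0])))
plan([.5985,-.2872,.08],-66.4)
"
```

```text
[[ 0.597  -0.2848]] [[ 0.6291 -0.3777]
 [ 0.589  -0.3859]]
[ 0.59690179 -0.28479913] [0.03198882 0.03270055 0.03328671 0.03202204] [ -64.94775514 -155.46611019  113.81890824   22.21328884]
bar [ 0.59115628 -0.13991687] [0.03215404 0.06463207 0.03430771 0.06908568] [ -41.15780516 -119.99343231  146.95642231   57.75551825]
t 7.48 pos [ 0.5959 -0.2894  0.1342] F [-0.9  1.6  0.3] w 0.0878 phi -66.4
shift units [-0.004 -0.023  0.362] after turning [-0.006 -0.022  0.362] turn units [ 0.03  0.1  -0.01] min rows 2.0 1.0
```

Call:
play_rows([
  [[-0.01,-0.02,0.15],[0.03,0.1,0],1],
  [[0,0,0.15],[0,0,0],1],
  [[0,0,0.15],[0,0,0],1],
  [[0,0,0.1],[0,0,0],1],
])

```text
time: 7.82
tcp_pos: [0.5999, -0.2818, 0.0519]
tool_rot: [-2.627, 1.717, -0.013]
force: [0.2, -0.6, -0.8]
width: 0.088
```

```bash
python3 -c "
from h import *
plan([.598,-.286,.016],-66.4)
"
```

```text
t 7.82 pos [ 0.5999 -0.2818  0.0519] F [ 0.2 -0.6 -0.8] w 0.088 phi -66.3
shift units [0.019 0.024 0.24 ] after turning [0.021 0.023 0.24 ] turn units [-0.09 -0.07  0.01] min rows 1.0 1.0
```

Call:
play_rows([
  [[0.02,0.02,0.08],[-0.09,-0.07,0],1],
  [[0,0,0.1],[0,0,0],1],
  [[0,0,0.07],[0,0,0],1],
  [[0,0,0],[0,0,0],1],
])

```text
time: 8.15
tcp_pos: [0.5943, -0.277, 0.006]
tool_rot: [-2.632, 1.712, 0.018]
force: [0.7, 0.4, -0.1]
width: 0.0878
```

```bash
python3 -c "
from h import *
plan([.598,-.286,.016],-66.4)
"
```

```text
t 8.15 pos [ 0.5943 -0.277   0.006 ] F [ 0.7  0.4 -0.1] w 0.0878 phi -66.1
shift units [ 0.064  0.002 -0.067] after turning [ 0.065  0.001 -0.066] turn units [0.06 0.14 0.07] min rows 1.0 1.0
```

Call:
play_rows([
  [[0.065,0,-0.07],[0.06,0.14,0.05],1],
  [[0,0,0],[0,0,0],1],
])

```text
time: 8.32
tcp_pos: [0.5983, -0.2851, 0.0165]
tool_rot: [2.631, -1.716, -0.001]
force: [0.7, -0.3, 0.9]
width: 0.0881
```

```bash
python3 -c "
from h import *
plan([.598,-.286,.016],-66.4)
"
```

```text
t 8.32 pos [ 0.5983 -0.2851  0.0165] F [ 0.7 -0.3  0.9] w 0.0881 phi -66.2
shift units [0.005 0.004 0.003] after turning [0.005 0.004 0.003] turn units [0.01 0.01 0.03] min rows 1.0 1.0
```

Call:
play_rows([
  [[0,0,0],[0,0,0],-1],
  [[0,0,0],[0,0,0],-1],
  [[0,0,0],[0,0,0],-1],
  [[0,0,0],[0,0,0],-1],
  [[0,0,0],[0,0,0],-1],
  [[0,0,0],[0,0,0],-1],
  [[0,0,0],[0,0,0],-1],
  [[0,0,0],[0,0,0],-1],
  [[0,0,0],[0,0,0],-1],
])

```text
time: 9.07
tcp_pos: [0.6014, -0.2877, 0.0227]
tool_rot: [2.63, -1.718, 0.013]
force: [-0.5, -0.4, 0.6]
width: 0.034
```

```bash
python3 -c "
from h import *
plan([.459,.0046,.13],-105.5)
"
```

```text
t 9.07 pos [ 0.6014 -0.2877  0.0227] F [-0.5 -0.4  0.6] w 0.034 phi -66.3
shift units [-2.161  0.083 -0.731] after turning [-1.624  1.436 -0.715] turn units [-0.08 -0.07  8.55] min rows 9.0 6.0
```

Call:
play_rows([
  [[0,0,-0.1],[0,0,0],-1],
  [[0,0,-0.16],[0,0,0],-1],
  [[0,0,-0.16],[-0.08,-0.07,0.5],-1],
  [[0,0,-0.16],[0,0,1],-1],
  [[0,0,-0.1],[0,0,1],-1],
  [[0,0,0],[0,0,1],-1],
  [[0,0,0],[0,0,1],-1],
  [[0,0,0],[0,0,1],-1],
  [[0,0,0],[0,0,1],-1],
  [[0,0,0],[0,0,1],-1],
  [[0,0,0],[0,0,1],-1],
])

```text
time: 9.98
tcp_pos: [0.5998, -0.2863, 0.1376]
tool_rot: [1.868, -2.522, -0.0]
force: [-0.1, 0.1, -1.8]
width: 0.0338
```

```bash
python3 -c "
from h import *
plan([.459,.0046,.13],-105.5)
"
```

```text
t 9.98 pos [ 0.5998 -0.2863  0.1376] F [-0.1  0.1 -1.8] w 0.0338 phi -107.0
shift units [-1.581  1.463  0.05 ] after turning [-1.618  1.423  0.051] turn units [ 0.03 -0.03 -0.32] min rows 8.0 1.0
```

Call:
play_rows([
  [[-0.14,0.13,0],[0,0,-0.32],-1],
  [[-0.15,0.13,0],[0,0,0],-1],
  [[-0.15,0.13,0],[0,0,0],-1],
  [[-0.15,0.13,0],[0,0,0],-1],
  [[-0.15,0.13,0],[0,0,0],-1],
  [[-0.15,0.13,0],[0,0,0],-1],
  [[-0.15,0.13,0],[0,0,0],-1],
  [[-0.15,0.13,0],[0,0,0],-1],
  [[-0.15,0.13,0],[0,0,0],-1],
  [[-0.15,0.13,0],[0,0,0],-1],
  [[-0.08,0.08,0],[0,0,0],-1],
])

```text
time: 10.9
tcp_pos: [0.4596, 0.0038, 0.1445]
tool_rot: [1.887, -2.511, 0.013]
force: [0.1, 0.3, -1.7]
width: 0.0338
```

```bash
python3 -c "
from h import *
plan([.459,.0046,.1],-105.5)
im=robot.capture('wrist');cv2.imwrite('pics/w5.png',im[:,:,::-1])
"
```

```text
t 10.9 pos [0.4596 0.0038 0.1445] F [ 0.1  0.3 -1.7] w 0.0338 phi -106.1
shift units [-0.005  0.007  0.297] after turning [-0.004  0.005  0.297] turn units [-0.08 -0.06 -0.14] min rows 2.0 1.0
```

View pics/w5.png

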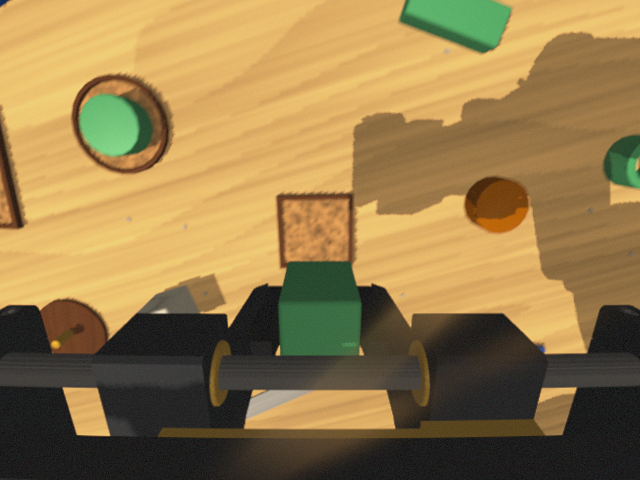

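Block held square over the tray (tray visible at (315,230), block at (320,300)). Descending.

Call:
play_rows([
  [[0,0.005,0.15],[-0.08,-0.06,-0.14],-1],
  [[0,0,0.15],[0,0,0],-1],
  [[0,0,0.15],[0,0,0],-1],
  [[0,0,0.1],[0,0,0],-1],
])

```text
time: 11.28
tcp_pos: [0.4622, 0.0066, 0.0674]
tool_rot: [-1.906, 2.486, -0.016]
force: [-0.5, -0.4, -0.6]
width: 0.0335
```

```bash
python3 -c "
from h import *
plan([.459,.0046,.03],-105.5)
"
```

```text
t 11.28 pos [0.4622 0.0066 0.0674] F [-0.5 -0.4 -0.6] w 0.0335 phi -105.1
shift units [0.019 0.021 0.249] after turning [0.019 0.017 0.249] turn units [-0.17  0.01  0.09] min rows 1.0 1.0
```

Call:
play_rows([
  [[0.02,0.02,0.08],[-0.17,0,0.09],-1],
  [[0,0,0.08],[0,0,0],-1],
  [[0,0,0.05],[0,0,0],-1],
])

```text
time: 11.53
tcp_pos: [0.4585, 0.0039, 0.0348]
tool_rot: [1.902, -2.5, -0.002]
force: [-1.0, 0.7, -1.8]
width: 0.0338
```

```bash
python3 -c "
from h import *
plan([.459,.0046,.026],-105.5)
"
```

```text
t 11.53 pos [0.4585 0.0039 0.0348] F [-1.   0.7 -1.8] w 0.0338 phi -105.5
shift units [-0.005 -0.002  0.058] after turning [-0.006 -0.002  0.058] turn units [0.01 0.01 0.01] min rows 1.0 1.0
```

Call:
play_rows([
  [[-0.005,0,0.02],[0,0,0],-1],
  [[0,0,0.015],[0,0,0],-1],
])

```text
time: 11.7
tcp_pos: [0.4587, 0.0042, 0.0291]
tool_rot: [1.901, -2.5, -0.003]
force: [-0.1, -0.2, -0.6]
width: 0.0338
```

```bash
python3 -c "
from h import *
plan([.459,.0046,.026],-105.5)
"
```

```text
t 11.7 pos [0.4587 0.0042 0.0291] F [-0.1 -0.2 -0.6] w 0.0338 phi -105.5
shift units [-0.003 -0.001  0.021] after turning [-0.003 -0.001  0.021] turn units [0.02 0.   0.  ] min rows 1.0 1.0
```

Call:
play_rows([
  [[0,0,0.015],[0,0,0],-1],
])

```text
time: 11.78
tcp_pos: [0.4591, 0.0041, 0.0272]
tool_rot: [1.901, -2.5, -0.002]
force: [-0.2, 0.5, -1.3]
width: 0.0339
```

Call:
play_rows([
  [[0,0,0.012],[0,0,0],-1],
])

```text
time: 11.87
tcp_pos: [0.4595, 0.0041, 0.0265]
tool_rot: [1.902, -2.5, -0.002]
force: [-11.1, 3.2, 29.2]
width: 0.0339
```

Call:
play_rows([
  [[0,0,-0.004],[0,0,0],0.3],
  [[0,0,0],[0,0,0],0.3],
  [[0,0,0],[0,0,0],0.3],
  [[0,0,0],[0,0,0],0.6],
  [[0,0,-0.1],[0,0,0],1],
  [[0,0,-0.2],[0,0,0],1],
  [[0,0,-0.2],[0,0,0],1],
  [[0,0,-0.2],[0,0,0],1],
  [[0,0,-0.1],[0,0,0],1],
])

```text
time: 12.62
tcp_pos: [0.4583, 0.0043, 0.1508]
tool_rot: [1.901, -2.498, -0.006]
force: [1.6, 0.4, 0.1]
width: 0.0875
```

```bash
python3 -c "
from h import *
plan([.591,-.139,.13],-34.5)
im=robot.capture('wrist');cv2.imwrite('pics/w6.png',im[:,:,::-1])
"
```

```text
t 12.62 pos [0.4583 0.0043 0.1508] F [1.6 0.4 0.1] w 0.0875 phi -105.5
shift units [ 0.685 -1.108  0.134] after turning [1.27  0.286 0.139] turn units [  0.05   0.04 -15.48] min rows 5.0 10.0
```

View pics/w6.png

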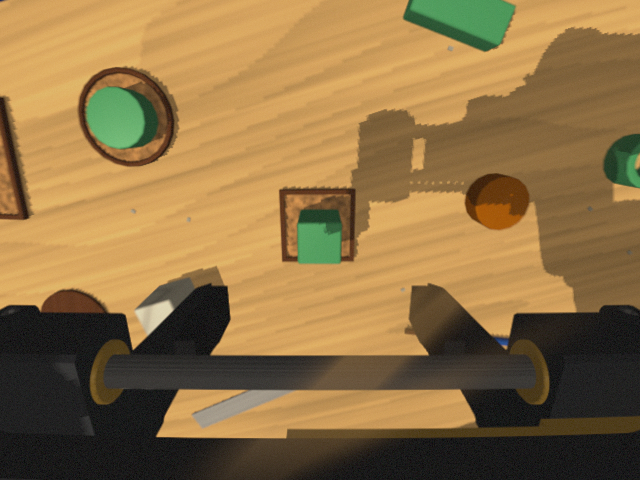

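Block stands upright, square in the tray (320,235). Now the bar.

Call:
play_rows([
  [[0,0,0],[0,0,-1],1],
  [[0,0,0],[0,0,-1],1],
  [[0,0,0],[0,0,-1],1],
  [[0,0,0],[0,0,-1],1],
  [[0,0,0],[0,0,-1],1],
  [[0,0,0],[0,0,-1],1],
  [[0,0,0],[0,0,-1],1],
  [[0,0,0],[0,0,-1],1],
  [[0,0,0],[0,0,-1],1],
  [[0,0,0],[0,0,-1],1],
  [[0,0,0],[0,0,-1],1],
  [[0,0,0],[0,0,-1],1],
])

```text
time: 13.67
tcp_pos: [0.4602, 0.0037, 0.1514]
tool_rot: [-2.87, 1.275, -0.007]
force: [0.2, -0.5, 0.2]
width: 0.0883
```

Call:
play_rows([
  [[0,0,0],[0,0,-1],1],
  [[0,0,0],[0,0,-1],1],
  [[0,0,0],[0,0,-1],1],
  [[0,0,0],[0,0,0],1],
])

```text
time: 14.0
tcp_pos: [0.4592, 0.0039, 0.1491]
tool_rot: [-3.01, 0.899, -0.004]
force: [0.3, 0.5, 0.8]
width: 0.0883
```

```bash
python3 -c "
from h import *
plan([.591,-.139,.13],-34.5)
"
```

```text
t 14.0 pos [0.4592 0.0039 0.1491] F [0.3 0.5 0.8] w 0.0883 phi -33.3
shift units [1.257 0.314 0.13 ] after turning [1.264 0.287 0.127] turn units [-0.01 -0.03  0.27] min rows 5.0 1.0
```

Call:
play_rows([
  [[0.15,0.04,0],[0,0,0.27],1],
  [[0.18,0.04,0.02],[0,0,0],1],
  [[0.18,0.04,0.02],[0,0,0],1],
  [[0.18,0.04,0.02],[0,0,0],1],
  [[0.18,0.04,0.02],[0,0,0],1],
  [[0.18,0.04,0.02],[0,0,0],1],
  [[0.18,0.04,0.02],[0,0,0],1],
  [[0.03,0,0],[0,0,0],1],
  [[0,0,0],[0,0,0],1],
])

```text
time: 14.75
tcp_pos: [0.5938, -0.1436, 0.125]
tool_rot: [-2.989, 0.965, 0.002]
force: [-0.3, 0.5, 1.0]
width: 0.0879
```

```bash
python3 -c "
from h import *
plan([.591,-.139,.13],-34.5)
im=robot.capture('wrist');cv2.imwrite('pics/w7.png',im[:,:,::-1])
"
```

```text
t 14.75 pos [ 0.5938 -0.1436  0.125 ] F [-0.3  0.5  1. ] w 0.0879 phi -35.8
shift units [-0.033 -0.014 -0.033] after turning [-0.033 -0.015 -0.033] turn units [-0.    0.02 -0.28] min rows 1.0 1.0
```

View pics/w7.png

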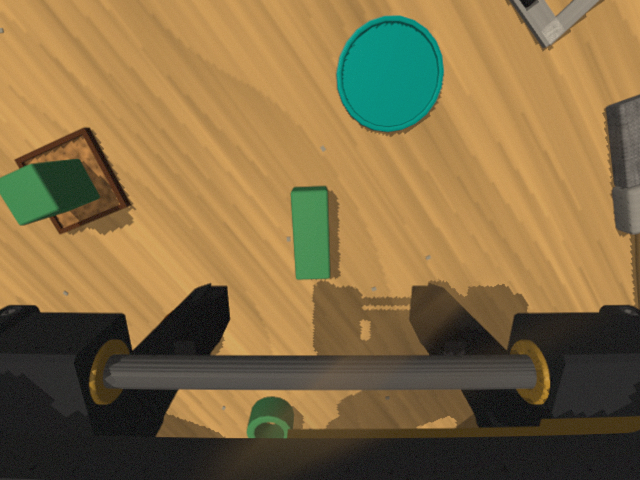

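Bar top corners about (291,191), (328,190), (330,278), (295,279).

```bash
python3 -c "
from h import *
w=proj('wrist',[(291,191),(328,190),(330,278),(295,279)],.024);e=np.roll(w,-1,0)-w;print('bar',w.mean(0),np.linalg.norm(e,axis=1),np.degrees(np.arctan2(e[:,1],e[:,0])))
plan([.5905,-.1385,.07],-34.5)
"
```

```text
bar [ 0.58925906 -0.13764263] [0.02726566 0.07041075 0.02798629 0.07055354] [ -34.15534429 -123.9682393   146.13426412   55.44645499]
t 14.8 pos [ 0.5933 -0.1433  0.125 ] F [-1.3  0.6  0.1] w 0.088 phi -35.8
shift units [-0.033 -0.015  0.367] after turning [-0.033 -0.016  0.367] turn units [-0.    0.02 -0.27] min rows 2.0 1.0
```

Call:
play_rows([
  [[-0.035,-0.015,0.15],[0,0,-0.27],1],
  [[0,0,0.2],[0,0,0],1],
  [[0,0,0.15],[0,0,0],1],
  [[0,0,0.05],[0,0,0],1],
])

```text
time: 15.13
tcp_pos: [0.5903, -0.1355, 0.0437]
tool_rot: [-2.999, 0.934, -0.007]
force: [-0.1, 0.8, -0.1]
width: 0.0883
```

```bash
python3 -c "
from h import *
plan([.590,-.138,.007],-34.5)
"
```

```text
t 15.13 pos [ 0.5903 -0.1355  0.0437] F [-0.1  0.8 -0.1] w 0.0883 phi -34.6
shift units [0.007 0.015 0.245] after turning [0.008 0.015 0.245] turn units [-0.02 -0.05 -0.02] min rows 1.0 1.0
```

Call:
play_rows([
  [[0.01,0.015,0.08],[0,-0.05,0],1],
  [[0,0,0.08],[0,0,0],1],
  [[0,0,0.05],[0,0,0],1],
])

```text
time: 15.38
tcp_pos: [0.5893, -0.136, 0.0111]
tool_rot: [-2.998, 0.932, 0.001]
force: [0.8, 0.4, -1.3]
width: 0.0884
```

```bash
python3 -c "
from h import *
plan([.590,-.138,.007],-34.5)
"
```

```text
t 15.38 pos [ 0.5893 -0.136   0.0111] F [ 0.8  0.4 -1.3] w 0.0884 phi -34.6
shift units [0.012 0.008 0.028] after turning [0.011 0.008 0.028] turn units [-0.02  0.01 -0.01] min rows 1.0 1.0
```

Call:
play_rows([
  [[0.012,0.01,0.03],[0,0,0],0.8],
  [[0,0,0],[0,0,0],-1],
  [[0,0,0],[0,0,0],-1],
  [[0,0,0],[0,0,0],-1],
  [[0,0,0],[0,0,0],-1],
  [[0,0,0],[0,0,0],-1],
])

```text
time: 15.88
tcp_pos: [0.5911, -0.1389, 0.0073]
tool_rot: [-2.998, 0.933, -0.003]
force: [0.0, -0.0, -0.7]
width: 0.0501
```

Call:
play_rows([
  [[0,0,0],[0,0,0],-1],
  [[0,0,0],[0,0,0],-1],
  [[0,0,0],[0,0,0],-1],
  [[0,0,0],[0,0,0],-1],
])

```text
time: 16.22
tcp_pos: [0.5919, -0.1392, 0.0087]
tool_rot: [-2.998, 0.933, -0.006]
force: [-0.4, -0.2, -2.2]
width: 0.0279
```

```bash
python3 -c "
from h import *
plan([.5945,.270,.10],-107.8)
"
```

```text
t 16.22 pos [ 0.5919 -0.1392  0.0087] F [-0.4 -0.2 -2.2] w 0.0279 phi -34.6
shift units [-1.532 -2.257 -0.607] after turning [-2.603  0.817 -0.609] turn units [-5.000e-02 -1.000e-02  1.597e+01] min rows 11.0 11.0
```

Gripped at 27.9 mm (bar is 28). Lift and turn.

Call:
play_rows([
  [[0,0,-0.1],[0,0,0],-1],
  [[0,0,-0.17],[0,0,0],-1],
  [[0,0,-0.17],[0,0,0.5],-1],
  [[0,0,-0.17],[0,0,1],-1],
  [[0,0,-0.1],[0,0,1],-1],
  [[0,0,0],[0,0,1],-1],
  [[0,0,0],[0,0,1],-1],
  [[0,0,0],[0,0,1],-1],
  [[0,0,0],[0,0,1],-1],
  [[0,0,0],[0,0,1],-1],
  [[0,0,0],[0,0,1],-1],
  [[0,0,0],[0,0,1],-1],
])

```text
time: 17.22
tcp_pos: [0.5879, -0.1376, 0.1168]
tool_rot: [-2.405, 2.021, 0.008]
force: [-0.1, 0.4, -2.2]
width: 0.0278
```

Call:
play_rows([
  [[0,0,0],[0,0,1],-1],
  [[0,0,0],[0,0,1],-1],
  [[0,0,0],[0,0,1],-1],
  [[0,0,0],[0,0,1],-1],
  [[0,0,0],[0,0,1],-1],
  [[0,0,0],[0,0,1],-1],
])

```text
time: 17.72
tcp_pos: [0.5858, -0.1366, 0.1143]
tool_rot: [1.822, -2.555, -0.014]
force: [0.2, -0.5, -2.2]
width: 0.0279
```

```bash
python3 -c "
from h import *
plan([.5945,.270,.10],-107.8)
"
```

```text
t 17.72 pos [ 0.5858 -0.1366  0.1143] F [ 0.2 -0.5 -2.2] w 0.0279 phi -109.0
shift units [-2.582  0.827  0.11 ] after turning [-2.599  0.773  0.095] turn units [ 0.11  0.04 -0.27] min rows 10.0 1.0
```

Call:
play_rows([
  [[-0.15,0.05,0],[0.11,0.04,-0.27],-1],
  [[-0.22,0.065,0],[0,0,0],-1],
  [[-0.22,0.065,0],[0,0,0],-1],
  [[-0.22,0.065,0],[0,0,0],-1],
  [[-0.22,0.065,0],[0,0,0],-1],
  [[-0.22,0.065,0],[0,0,0],-1],
  [[-0.22,0.065,0],[0,0,0],-1],
  [[-0.22,0.065,0],[0,0,0],-1],
  [[-0.22,0.065,0],[0,0,0],-1],
  [[-0.22,0.065,0],[0,0,0],-1],
  [[-0.22,0.065,0],[0,0,0],-1],
  [[-0.1,0.03,0],[0,0,0],-1],
])

```text
time: 18.72
tcp_pos: [0.5943, 0.2582, 0.1099]
tool_rot: [1.829, -2.548, -0.002]
force: [-0.1, -0.4, -1.5]
width: 0.0278
```

```bash
python3 -c "
from h import *
plan([.5945,.270,.10],-107.8)
"
```

```text
t 18.72 pos [0.5943 0.2582 0.1099] F [-0.1 -0.4 -1.5] w 0.0278 phi -108.6
shift units [-0.075  0.024  0.066] after turning [-0.075  0.023  0.066] turn units [ 0.05 -0.04 -0.18] min rows 1.0 1.0
```

Call:
play_rows([
  [[-0.075,0.02,0.02],[0.05,-0.04,-0.18],-1],
  [[0,0,0],[0,0,0],-1],
])

```text
time: 18.88
tcp_pos: [0.5937, 0.2746, 0.1058]
tool_rot: [1.859, -2.533, -0.001]
force: [0.5, 0.2, -2.5]
width: 0.0277
```

```bash
python3 -c "
from h import *
plan([.5945,.270,.04],-107.8)
im=robot.capture('wrist');cv2.imwrite('pics/w8.png',im[:,:,::-1])
"
```

```text
t 18.88 pos [0.5937 0.2746 0.1058] F [ 0.5  0.2 -2.5] w 0.0277 phi -107.4
shift units [ 0.028 -0.014  0.439] after turning [ 0.027 -0.014  0.439] turn units [0.01 0.01 0.08] min rows 2.0 1.0
```

View pics/w8.png

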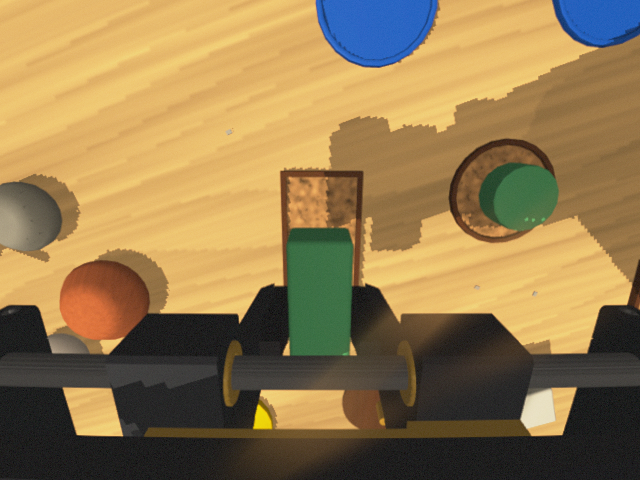

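Bar held lengthwise over the long tray (bar (320,290), tray (322,230)); red ball at (105,300) is ~0.18 m away, clear.

Call:
play_rows([
  [[0.027,-0.014,0.15],[0,0,0.08],-1],
  [[0,0,0.15],[0,0,0],-1],
  [[0,0,0.13],[0,0,0],-1],
  [[0,0,0.03],[0,0,0],-1],
])

```text
time: 19.27
tcp_pos: [0.5974, 0.2638, 0.0373]
tool_rot: [-1.844, 2.54, -0.005]
force: [-1.5, -0.6, -2.8]
width: 0.028
```

```bash
python3 -c "
from h import *
plan([.5945,.2695,.012],-107.8)
"
```

```text
t 19.27 pos [0.5974 0.2638 0.0373] F [-1.5 -0.6 -2.8] w 0.028 phi -108.1
shift units [-0.03   0.031  0.169] after turning [-0.031  0.03   0.169] turn units [-0.05  0.   -0.06] min rows 1.0 1.0
```

Call:
play_rows([
  [[-0.03,0.03,0.05],[-0.05,0,-0.06],-1],
  [[0,0,0.05],[0,0,0],-1],
  [[0,0,0.02],[0,0,0],-1],
])

```text
time: 19.52
tcp_pos: [0.5949, 0.2661, 0.0182]
tool_rot: [1.846, -2.54, -0.0]
force: [0.6, -0.7, -1.6]
width: 0.0281
```

```bash
python3 -c "
from h import *
plan([.5945,.2695,.012],-107.8)
"
```

```text
t 19.52 pos [0.5949 0.2661 0.0182] F [ 0.6 -0.7 -1.6] w 0.0281 phi -108.0
shift units [-0.021  0.009  0.041] after turning [-0.021  0.009  0.041] turn units [ 0.01 -0.01 -0.04] min rows 1.0 1.0
```

Call:
play_rows([
  [[-0.02,0.01,0.015],[0,0,-0.04],-1],
  [[0,0,0.015],[0,0,0],-1],
])

```text
time: 19.68
tcp_pos: [0.5951, 0.2693, 0.0141]
tool_rot: [1.85, -2.539, 0.0]
force: [0.2, 0.6, -0.9]
width: 0.0279
```

Call:
play_rows([
  [[0,0,0.01],[0,0,0],-1],
])

```text
time: 19.77
tcp_pos: [0.5954, 0.2694, 0.013]
tool_rot: [-1.85, 2.539, -0.001]
force: [0.6, -0.4, -1.9]
width: 0.0277
```

Call:
play_rows([
  [[0,0,0.01],[0,0,0],-1],
])

```text
time: 19.85
tcp_pos: [0.5956, 0.2696, 0.0127]
tool_rot: [-1.851, 2.538, -0.001]
force: [-7.7, -3.1, 14.6]
width: 0.0281
```

Contact. Release; next the ring at (0.445,-0.271).

Call:
play_rows([
  [[0,0,-0.003],[0,0,0],0.3],
  [[0,0,0],[0,0,0],0.3],
  [[0,0,0],[0,0,0],0.3],
  [[0,0,0],[0,0,0],0.3],
  [[0,0,-0.1],[0,0,0],0.5],
  [[0,0,-0.2],[0,0,0],1],
  [[0,0,-0.2],[0,0,0],1],
  [[0,0,-0.2],[0,0,0],1],
  [[0,0,-0.1],[0,0,0],1],
])

```text
time: 20.6
tcp_pos: [0.594, 0.2697, 0.1391]
tool_rot: [1.85, -2.535, -0.001]
force: [0.5, 0.4, 0.9]
width: 0.0855
```

```bash
python3 -c "
from h import *
plan([.4448,-.2712,.13],-90)
im=robot.capture('wrist');cv2.imwrite('pics/w9.png',im[:,:,::-1])
"
```

```text
t 20.6 pos [0.594  0.2697 0.1391] F [0.5 0.4 0.9] w 0.0855 phi -107.8
shift units [ 3.738 -0.153  0.069] after turning [3.606 0.995 0.061] turn units [ 0.03 -0.02 -3.87] min rows 14.0 3.0
```

View pics/w9.png

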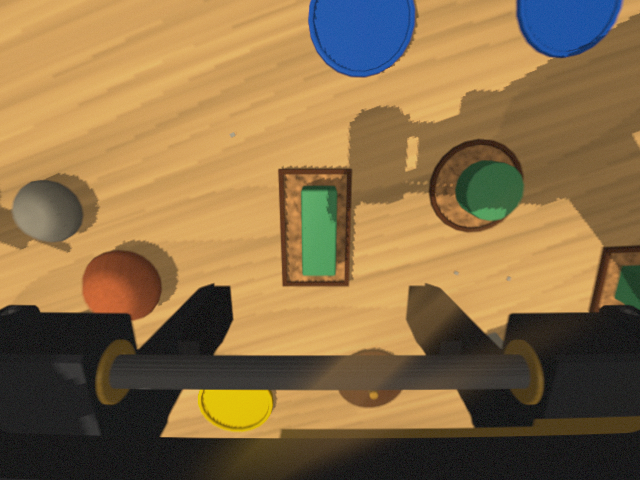

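Bar lies inside the long tray lengthwise (319,230). On to the ring, keeping this yaw.

Call:
play_rows([
  [[0.15,0,0],[0,0,0],1],
  [[0.22,-0.01,0],[0,0,0],1],
  [[0.22,-0.01,0],[0,0,0],1],
  [[0.22,-0.01,0],[0,0,0],1],
  [[0.22,-0.01,0],[0,0,0],1],
  [[0.22,-0.01,0],[0,0,0],1],
  [[0.22,-0.01,0],[0,0,0],1],
  [[0.22,-0.01,0],[0,0,0],1],
  [[0.22,-0.01,0],[0,0,0],1],
  [[0.22,-0.01,0],[0,0,0],1],
  [[0.22,-0.01,0],[0,0,0],1],
  [[0.22,-0.01,0],[0,0,0],1],
])

```text
time: 21.65
tcp_pos: [0.4946, -0.1101, 0.1523]
tool_rot: [-1.856, 2.511, -0.018]
force: [0.4, 0.1, 0.0]
width: 0.0879
```

```bash
python3 -c "
from h import *
plan([.4448,-.2712,.13],-107.8)
"
```

```text
t 21.65 pos [ 0.4946 -0.1101  0.1523] F [0.4 0.1 0. ] w 0.0879 phi -107.0
shift units [1.125 0.006 0.139] after turning [ 1.124 -0.012  0.149] turn units [-0.26  0.11  0.16] min rows 5.0 1.0
```

Call:
play_rows([
  [[0.2,0,0.02],[-0.26,0.11,0.16],1],
  [[0.2,0,0.03],[0,0,0],1],
  [[0.2,0,0.03],[0,0,0],1],
  [[0.2,0,0.03],[0,0,0],1],
  [[0.2,0,0.03],[0,0,0],1],
  [[0.1,0,0],[0,0,0],1],
  [[0,0,0],[0,0,0],1],
])

```text
time: 22.23
tcp_pos: [0.44, -0.2816, 0.1356]
tool_rot: [-1.842, 2.544, -0.014]
force: [-0.5, -0.0, 0.8]
width: 0.0878
```

```bash
python3 -c "
from h import *
plan([.4448,-.2712,.13],-107.8)
im=robot.capture('wrist');cv2.imwrite('pics/w10.png',im[:,:,::-1])
"
```

```text
t 22.23 pos [ 0.44   -0.2816  0.1356] F [-0.5 -0.   0.8] w 0.0878 phi -108.2
shift units [-0.076 -0.008  0.037] after turning [-0.076 -0.009  0.037] turn units [-0.09 -0.06 -0.08] min rows 1.0 1.0
```

View pics/w10.png

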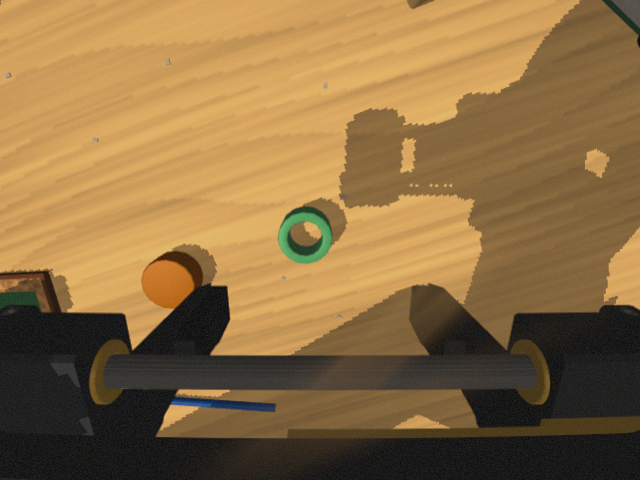

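Ring top centred (305,236); amber disc at (170,280) is ~0.12 m off.

```bash
python3 -c "
from h import *
print(proj('wrist',[(305,236),(278,236),(332,236)],.026).round(4))
print(proj('wrist',[(170,281)],.024).round(4))
plan([.4445,-.271,.06],-107.8)
"
```

```text
[[ 0.4444 -0.2712]
 [ 0.451  -0.2508]
 [ 0.4377 -0.2915]]
[[ 0.442  -0.1507]]
t 22.28 pos [ 0.4403 -0.2805  0.1355] F [-0.4  0.2 -0.9] w 0.0882 phi -108.2
shift units [-0.071 -0.003  0.503] after turning [-0.069 -0.007  0.503] turn units [-0.09 -0.05 -0.08] min rows 2.0 1.0
```

Call:
play_rows([
  [[-0.07,-0.005,0.15],[-0.09,-0.05,-0.08],1],
  [[0,0,0.2],[0,0,0],1],
  [[0,0,0.15],[0,0,0],1],
  [[0,0,0.05],[0,0,0],1],
])

```text
time: 22.62
tcp_pos: [0.4484, -0.2705, 0.0556]
tool_rot: [-1.85, 2.536, -0.015]
force: [-0.1, 1.0, 0.1]
width: 0.0881
```

```bash
python3 -c "
from h import *
plan([.4445,-.271,.007],-107.8)
"
```

```text
t 22.62 pos [ 0.4484 -0.2705  0.0556] F [-0.1  1.   0.1] w 0.0881 phi -107.8
shift units [0.01  0.027 0.324] after turning [0.011 0.024 0.324] turn units [-0.11 -0.04  0.  ] min rows 2.0 1.0
```

Call:
play_rows([
  [[0.01,0.025,0.1],[-0.11,-0.04,0],1],
  [[0,0,0.1],[0,0,0],1],
  [[0,0,0.06],[0,0,0],1],
])

```text
time: 22.87
tcp_pos: [0.4461, -0.2679, 0.0166]
tool_rot: [-1.855, 2.534, -0.0]
force: [0.6, -0.7, 0.5]
width: 0.0883
```

```bash
python3 -c "
from h import *
plan([.4445,-.271,.007],-107.8)
"
```

```text
t 22.87 pos [ 0.4461 -0.2679  0.0166] F [ 0.6 -0.7  0.5] w 0.0883 phi -107.6
shift units [0.023 0.004 0.064] after turning [0.023 0.004 0.064] turn units [-0.01  0.    0.05] min rows 1.0 1.0
```

Call:
play_rows([
  [[0.023,0.005,0.04],[0,0,0.05],1],
  [[0,0,0.025],[0,0,0],1],
])

```text
time: 23.03
tcp_pos: [0.4447, -0.2697, 0.0063]
tool_rot: [-1.852, 2.537, 0.001]
force: [-0.5, -0.1, 0.6]
width: 0.0881
```

```bash
python3 -c "
from h import *
plan([.4445,-.271,.007],-107.8)
"
```

```text
t 23.03 pos [ 0.4447 -0.2697  0.0063] F [-0.5 -0.1  0.6] w 0.0881 phi -107.7
shift units [ 0.009 -0.002 -0.005] after turning [ 0.009 -0.002 -0.005] turn units [0.   0.01 0.02] min rows 1.0 1.0
```

Call:
play_rows([
  [[0.009,0,0],[0,0,0],-1],
  [[0,0,0],[0,0,0],-1],
  [[0,0,0],[0,0,0],-1],
  [[0,0,0],[0,0,0],-1],
  [[0,0,0],[0,0,0],-1],
  [[0,0,0],[0,0,0],-1],
  [[0,0,0],[0,0,0],-1],
  [[0,0,0],[0,0,0],-1],
])

```text
time: 23.7
tcp_pos: [0.4463, -0.2726, 0.0097]
tool_rot: [-1.852, 2.536, -0.007]
force: [-0.4, 0.3, -1.0]
width: 0.0429
```

```bash
python3 -c "
from h import *
plan([.428,.268,.12],-107.8)
"
```

```text
t 23.7 pos [ 0.4463 -0.2726  0.0097] F [-0.4  0.3 -1. ] w 0.0429 phi -107.7
shift units [-3.395  1.21  -0.746] after turning [-3.394  1.218 -0.736] turn units [-0.06 -0.02  0.02] min rows 14.0 1.0
```

Call:
play_rows([
  [[0,0,-0.1],[0,0,0],-1],
  [[0,0,-0.2],[-0.06,0,0],-1],
  [[0,0,-0.2],[0,0,0],-1],
  [[0,0,-0.2],[0,0,0],-1],
  [[-0.1,0.04,-0.05],[0,0,0],-1],
  [[-0.2,0.07,0],[0,0,0],-1],
  [[-0.2,0.07,0],[0,0,0],-1],
  [[-0.2,0.07,0],[0,0,0],-1],
  [[-0.2,0.07,0],[0,0,0],-1],
  [[-0.2,0.07,0],[0,0,0],-1],
  [[-0.2,0.07,0],[0,0,0],-1],
  [[-0.2,0.07,0],[0,0,0],-1],
])

```text
time: 24.7
tcp_pos: [0.439, -0.0308, 0.1283]
tool_rot: [-1.838, 2.548, -0.006]
force: [1.0, -0.7, -0.5]
width: 0.0428
```

```bash
python3 -c "
from h import *
plan([.428,.268,.12],-107.8)
"
```

```text
t 24.7 pos [ 0.439  -0.0308  0.1283] F [ 1.  -0.7 -0.5] w 0.0428 phi -108.4
shift units [-1.868  0.698  0.049] after turning [-1.874  0.679  0.055] turn units [-0.04 -0.03 -0.13] min rows 8.0 1.0
```

Call:
play_rows([
  [[-0.2,0.07,0],[-0.04,-0.03,-0.13],-1],
  [[-0.2,0.07,0],[0,0,0],-1],
  [[-0.2,0.07,0],[0,0,0],-1],
  [[-0.2,0.07,0],[0,0,0],-1],
  [[-0.2,0.07,0],[0,0,0],-1],
  [[-0.2,0.07,0],[0,0,0],-1],
  [[-0.2,0.07,0],[0,0,0],-1],
  [[-0.2,0.07,0],[0,0,0],-1],
  [[-0.15,0.06,0],[0,0,0],-1],
  [[0,0,0],[0,0,0],-1],
])

```text
time: 25.53
tcp_pos: [0.4261, 0.2663, 0.129]
tool_rot: [-1.854, 2.532, -0.0]
force: [-0.7, 0.6, -0.9]
width: 0.043
```

```bash
python3 -c "
from h import *
plan([.428,.268,.09],-107.8)
im=robot.capture('wrist');cv2.imwrite('pics/w11.png',im[:,:,::-1])
"
```

```text
t 25.53 pos [0.4261 0.2663 0.129 ] F [-0.7  0.6 -0.9] w 0.043 phi -107.6
shift units [-0.014 -0.008  0.26 ] after turning [-0.015 -0.008  0.26 ] turn units [-0.03  0.03  0.05] min rows 1.0 1.0
```

View pics/w11.png

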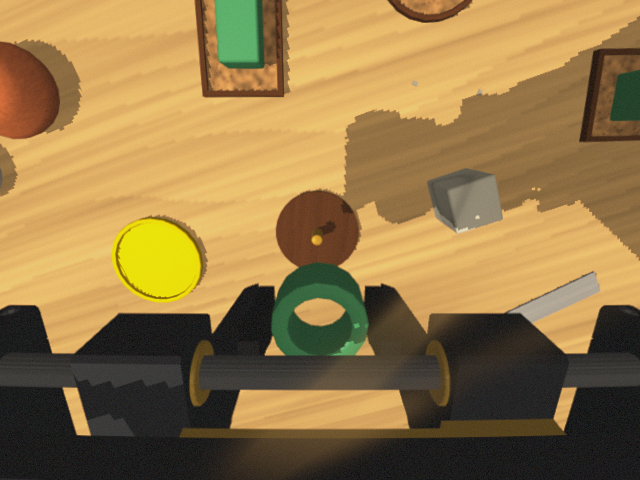

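Ring held, hole about (320,325); post top at (317,240), stand disc centre (318,230). Checking both against the TCP.

```bash
python3 -c "
from h import *
im=robot.capture('wrist');cv2.imwrite('pics/w11c.png',cv2.resize(im[180:370,255:385,::-1],None,fx=4,fy=4,interpolation=cv2.INTER_CUBIC)[:600])
plan([.428,.268,.09],-107.8)
print(proj('wrist',[(317,240)],.025),proj('wrist',[(318,229.5)],.004))
"
```

```text
t 25.63 pos [0.4263 0.2633 0.1287] F [ 0.1 -0.6 -0.1] w 0.0425 phi -107.6
shift units [-0.033 -0.001  0.258] after turning [-0.033 -0.002  0.258] turn units [-0.02  0.01  0.04] min rows 1.0 1.0
[[0.42555373 0.26469184]] [[0.42783366 0.26325811]]
```

View pics/w11c.png

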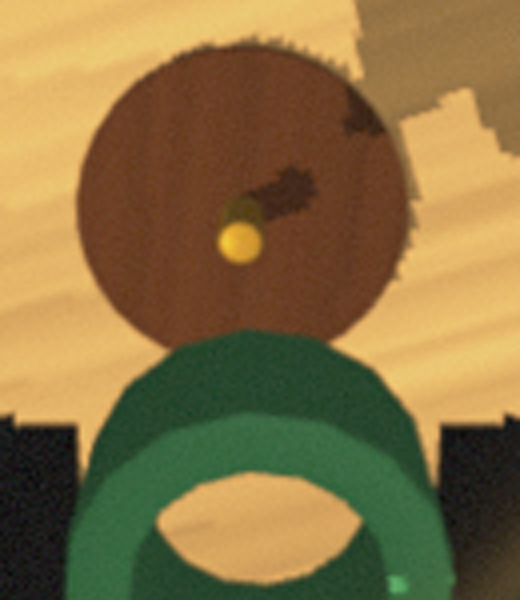

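Call:
play_rows([
  [[-0.02,0,0.15],[0,0,0.04],-1],
  [[0,0,0.15],[0,0,0],-1],
  [[0,0,0.15],[0,0,0],-1],
  [[0,0,0.03],[0,0,0],-1],
])

```text
time: 25.97
tcp_pos: [0.4303, 0.2627, 0.057]
tool_rot: [-1.844, 2.535, -0.007]
force: [-1.4, 0.0, -1.8]
width: 0.0425
```

```bash
python3 -c "
from h import *
plan([.4275,.266,.04],-107.8)
"
```

```text
t 25.97 pos [0.4303 0.2627 0.057 ] F [-1.4  0.  -1.8] w 0.0425 phi -107.9
shift units [-0.015  0.026  0.113] after turning [-0.016  0.025  0.113] turn units [-0.09  0.03 -0.03] min rows 1.0 1.0
```

Call:
play_rows([
  [[-0.015,0.025,0.05],[-0.09,0.03,-0.03],-1],
  [[0,0,0.03],[0,0,0],-1],
])

```text
time: 26.13
tcp_pos: [0.4274, 0.2637, 0.0442]
tool_rot: [1.846, -2.54, -0.001]
force: [-1.0, 0.5, -0.4]
width: 0.0429
```

```bash
python3 -c "
from h import *
plan([.4275,.266,.013],-107.8)
im=robot.capture('wrist');cv2.imwrite('pics/w12.png',im[:,:,::-1])
"
```

```text
t 26.13 pos [0.4274 0.2637 0.0442] F [-1.   0.5 -0.4] w 0.0429 phi -108.0
shift units [-0.015  0.004  0.208] after turning [-0.014  0.004  0.208] turn units [ 0.02 -0.02 -0.04] min rows 1.0 1.0
```

View pics/w12.png

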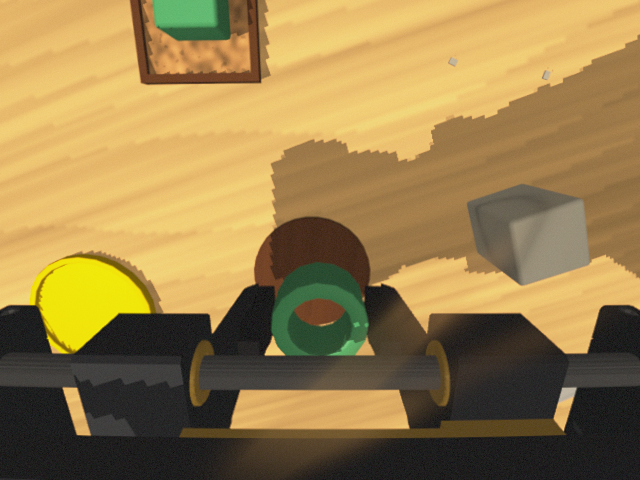

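```bash
python3 -c "
from h import *
print(proj('wrist',[(255,272),(370,272)],.004).mean(0), proj('wrist',[(312,217)],.004), robot.camera_model('wrist')['cx'])
print(proj('wrist',[(320,314)],.062),proj('wrist',[(320,327)],.062))
plan([.4275,.266,.013],-107.8)
"
```

```text
[0.42737248 0.26701413] [[0.45954544 0.25668345]] 319.21332784299074
[[0.43093627 0.26133017]] [[0.42483904 0.26329775]]
t 26.18 pos [0.4276 0.2636 0.0439] F [-1.2 -0.5 -0.6] w 0.0428 phi -108.0
shift units [-0.016  0.005  0.206] after turning [-0.015  0.005  0.206] turn units [ 0.02 -0.02 -0.04] min rows 1.0 1.0
```

Call:
play_rows([
  [[-0.023,0.005,0.03],[0,0,-0.04],-1],
  [[0,0,0.03],[0,0,0],-1],
])

```text
time: 26.35
tcp_pos: [0.4298, 0.2672, 0.0363]
tool_rot: [-1.85, 2.538, -0.002]
force: [0.4, -0.2, -1.5]
width: 0.043
```

```bash
python3 -c "
from h import *
plan([.427,.267,.013],-107.8)
"
```

```text
t 26.35 pos [0.4298 0.2672 0.0363] F [ 0.4 -0.2 -1.5] w 0.043 phi -107.8
shift units [0.007 0.017 0.156] after turning [0.007 0.017 0.156] turn units [-0.02  0.   -0.01] min rows 1.0 1.0
```

Call:
play_rows([
  [[0.007,0.017,0.03],[0,0,0],-1],
  [[0,0,0.04],[0,0,0],-1],
])

```text
time: 26.52
tcp_pos: [0.4283, 0.2676, 0.0265]
tool_rot: [-1.848, 2.535, -0.003]
force: [-1.2, -0.5, -0.7]
width: 0.0428
```

```bash
python3 -c "
from h import *
plan([.427,.267,.013],-107.8)
"
```

```text
t 26.52 pos [0.4283 0.2676 0.0265] F [-1.2 -0.5 -0.7] w 0.0428 phi -107.8
shift units [0.006 0.007 0.09 ] after turning [0.006 0.007 0.09 ] turn units [-0.05  0.03 -0.  ] min rows 1.0 1.0
```

Call:
play_rows([
  [[0.005,0.005,0.03],[-0.05,0.03,0],-1],
  [[0,0,0.03],[0,0,0],-1],
])

```text
time: 26.68
tcp_pos: [0.4274, 0.2673, 0.0169]
tool_rot: [-1.851, 2.538, -0.001]
force: [-0.1, -1.0, 0.1]
width: 0.0428
```

Call:
play_rows([
  [[0,0,0.012],[0,0,0],-1],
])

```text
time: 26.77
tcp_pos: [0.427, 0.2672, 0.0144]
tool_rot: [1.851, -2.538, 0.0]
force: [0.0, 1.5, -0.7]
width: 0.0429
```

Call:
play_rows([
  [[0,0,0.01],[0,0,0],-1],
])

```text
time: 26.85
tcp_pos: [0.427, 0.2673, 0.0132]
tool_rot: [1.851, -2.537, 0.0]
force: [-9.7, -4.7, 33.1]
width: 0.0428
```

Call:
play_rows([
  [[0,0,0.01],[0,0,0],-1],
])

```text
time: 26.93
tcp_pos: [0.427, 0.2673, 0.0132]
tool_rot: [1.851, -2.536, -0.0]
force: [-11.5, -5.5, 33.3]
width: 0.0428
```

Seated on the base. Release and retreat.

Call:
play_rows([
  [[0,0,-0.004],[0,0,0],0.3],
  [[0,0,0],[0,0,0],0.3],
  [[0,0,0],[0,0,0],0.5],
  [[0,0,0],[0,0,0],0.5],
  [[0,0,-0.1],[0,0,0],0.6],
  [[0,0,-0.2],[0,0,0],1],
  [[0,0,-0.2],[0,0,0],1],
  [[0,0,-0.2],[0,0,0],1],
  [[0,0,-0.15],[0,0,0],1],
])

```text
time: 27.68
tcp_pos: [0.423, 0.2658, 0.1397]
tool_rot: [1.843, -2.525, -0.007]
force: [0.4, 1.4, -0.1]
width: 0.0881
```

```bash
python3 -c "
from h import *
plan([.3,.4,.24],-107.8)
im=robot.capture('wrist');cv2.imwrite('pics/w13.png',im[:,:,::-1])
im=robot.capture('scene');cv2.imwrite('pics/s13.png',im[:,:,::-1])
"
```

```text
t 27.68 pos [0.423  0.2658 0.1397] F [ 0.4  1.4 -0.1] w 0.0881 phi -107.7
shift units [-0.596  1.062 -0.662] after turning [-0.601  1.054 -0.669] turn units [ 0.15 -0.12  0.01] min rows 5.0 1.0
```

View pics/w13.png

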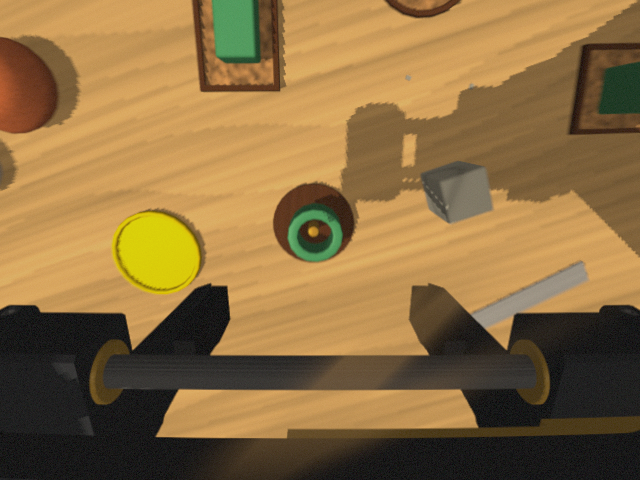

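View pics/s13.png

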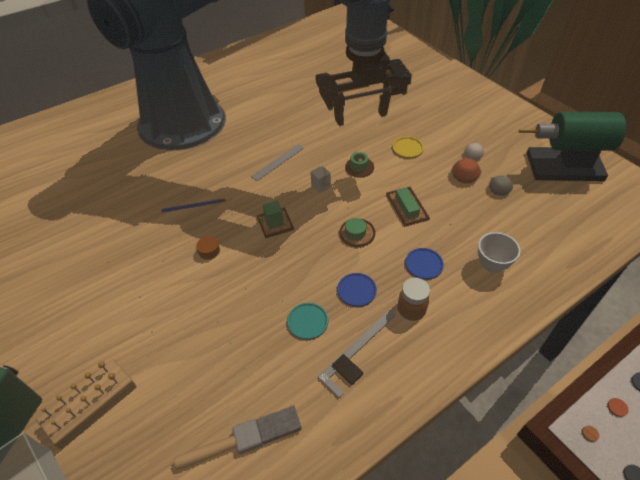

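The ring is around the post (post (314,231) inside the ring), all four stones in place, amber (208,247) and white (320,178) unmoved in the scene view. Retreat and take a last top view.

Call:
play_rows([
  [[0,0,-0.2],[0.15,-0.12,0],1],
  [[0,0,-0.2],[0,0,0],1],
  [[0,0,-0.2],[0,0,0],1],
  [[-0.15,0.15,0],[0,0,0],1],
  [[-0.2,0.15,0],[0,0,0],1],
  [[-0.2,0.15,0],[0,0,0],1],
  [[-0.2,0.15,0],[0,0,0],1],
  [[-0.2,0.15,0],[0,0,0],1],
  [[-0.15,0.1,0],[0,0,0],1],
  [[0,0,0],[0,0,0],1],
])

```text
time: 28.62
tcp_pos: [0.3504, 0.4678, 0.2242]
tool_rot: [1.839, -2.543, 0.0]
force: [0.1, -0.0, 0.3]
width: 0.0882
```

```bash
python3 -c "
from h import *
im=robot.capture('top');cv2.imwrite('pics/t14.png',im[:,:,::-1])
cv2.imwrite('pics/t14c.png',cv2.resize(im[190:310,205:425,::-1],None,fx=3.6,fy=3.6,interpolation=cv2.INTER_CUBIC))
"
```

```text
(no output)
```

View pics/t14c.png

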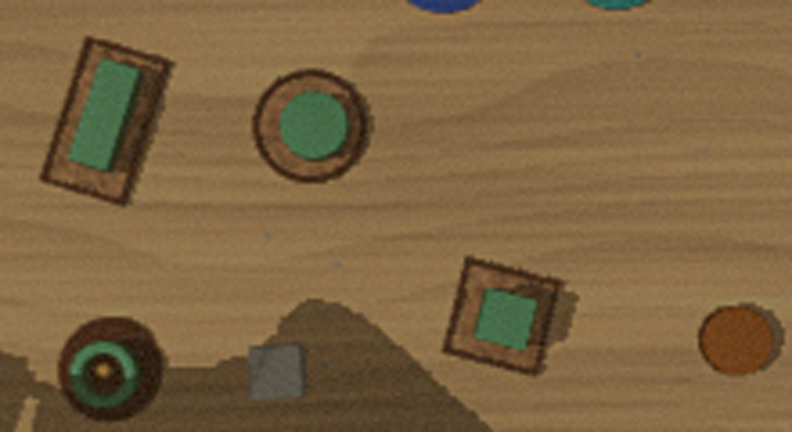

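Final top view: disc, block and bar centred within their trays, ring around the post, amber and white in their original places. Handing in.

```bash
python3 -c "
from cell import robot
print(robot.sign_off())"
```

```text
the job is handed in; nothing more can be done
None
```

I set all four jade blanks in their places in the order you gave: disc in the round tray, block upright in the square tray, bar lengthwise in the long tray, ring over the post. Each was lowered in small steps until the wrist force showed contact (about 15–33 N), then released. I signed off at about 29 s with the arm raised clear.

- **Placement:** The last top and scene pictures show every piece lying flat inside its place. The disc is about 5 mm off its tray's centre, well inside the rim.
- **Left alone:** By eye, the amber disc, the white block and the look-alike trays are where they started.
- **Disagreements:** The two cameras differed by about 2–4 mm on the ring stand's position, so I used a middle value. The gripper also read about 1 mm less than the disc's and ring's stated diameters. Neither affected the result, and no check failed.

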